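# Clamp the little cook in the V jig

## Robot

A 6-joint arm with a two-finger parallel gripper is mounted at the origin on the work surface. World frame = base frame: x ahead of the robot, y to its left, z up, the work surface at z = 0. Lengths are in m, angles in rad, forces in N, time in s.
With the tool pointing down it reaches from about 0.325 to 0.775 m from the base axis. Payload 5.5 kg.
Tool frame: the origin (TCP) lies between the finger pads; the fingertips stand 8 mm ahead of it and the grasp point (between the pads) lies 11 mm behind it (tcp_to_tips is the distance from the TCP to the fingertips, in m); z points along the fingers, y is the line along which they close (so a half turn about z gives the same grasp; the last joint's range is limited). The gripper opens to 88 mm and grips with 3 to 60 N. Pads are 20 mm wide; open, the fingers measure 115 mm over their backs; the gripper's body (75 mm by 178 mm) begins 61 mm behind the grasp point.
Start: joints at [-1.26, 0.091, 1.231, -0, 1.82, -0.057], TCP at [0.216, -0.56, 0.231] pointing down, gripper open.
Joint ranges: [-2.87, 2.87], [-0.86, 2.18], [0.17, 2.46], [-1.51, 4.65], [0.06, 2.69], [-2.65, 2.65]. Speed limits (rad/s): [2.57, 2.57, 3.01, 3.14, 3.14, 3.14].

## Interface

Orientations are given as a unit quaternion [w, x, y, z].
In Python, from bench import * gives the robot as it stands. Calls block until the motion is done:
- move_to(position, orientation): joint-space move of the TCP to a pose.
- move_l(position, speed=0.15, orientation=None): straight line of the TCP; orientation=None keeps the orientation; speed is the mean speed in m/s.
- movej(angles): joint-space move.
- gripper_open() and close(): open the fingers fully, or close them until they stop; the grip force is fixed at half the most.
- hold(seconds).
- inverse_kinematics(position, orientation): joint angles nearest the present ones, or None.
- state(): the state.
- get_image(name): name is "scene" or "top"; returns a dict with "frame" (420x560x3 uint8, blue, green, red), "depth" (420x560 float32, m along the optical axis (not along the pixel's ray), 0 where there is no reading), "camera_matrix" (3x3 intrinsics, pixels), "k1" (the pictures are not rectified: a ray, as slopes to the right and down, at radius r is drawn at 1 + k1 r^2 times it, then the intrinsics apply), "view" (4x4, takes a point from world to camera coordinates). Camera axes: x right, y up, looking along -z (the intrinsics and any distortion apply to the point x, -y, -z); pixel columns grow to the right and rows downward; lengths in m; the calibration is good to about 2 mm. A picture is of the moment at which its call begins.
A pose or a line that the arm cannot do raises IKError and nothing moves.
- job_done(): hands the job in; it is judged then, once.
The state is a dict: "time": time; "joint_pos": joint angles; "dq": joint speeds; "joint_torque": joint torques, N m; "ee_pos": TCP position; "ee_rot": TCP orientation; "ft_force": force on the tool from outside, world axes, zero at the start; "moment": the same for the moment, N m; "finger_gap": finger opening in m; "finger_force": force on a finger pad.
Only numpy, scipy, OpenCV 4.12 (cv2) and the standard library are available. Lean on these libraries where they do the work, as an engineer would, in place of code of your own. Each camera call takes 0.05 s, during which the arm holds its last target. There are 200 camera calls.

## Task

Set the small plaster cook (the figure on the round plinth) upright on the bed of the V-shaped clamping jig, between the sliding clamp and the two converging rails. Then push the clamp up so that the plinth slides in and centres itself against both rails, and leave it firmly clamped. The plaster chips easily: set it down gently, do not over-tighten, do not let it fall over, and leave the other things on the bench where they are.

Things in the scene. Friction and masses are not known exactly. Their poses are not given: they have to be found in the camera images.
- cook: Small white plaster figure of a cook with a puffy hat, 0.2 to 0.4 kg, origin at the centre of its underside, z up. Round plinth 64 mm in diameter and 22 mm high; above it a smooth round body, 40 mm in diameter from 36 to 78 mm above the underside (the place to grip), then a narrower head (30 mm) and a hat (38 mm), top at 115 mm. Chips if squeezed with over 25 N.
- jig: Clamping jig screwed to the bench. Origin on the bench top; x axis = pushing direction (towards the closed point of the V), z up. Smooth, slippery laminate bed 12 mm thick, from x = -170 to +150 mm, 170 mm wide. On it two fixed rails form a 90 degree V, symmetric about the x axis and open to -x: its mouth is about 120 mm wide at x = 60 mm, its point lies at x = 120 mm. A sliding clamp stands at the -x end.
- seat (a point): Point on the bed's surface (12 mm above the bench) where the centre of the plinth's underside lies when the plinth touches both rails; 75 mm from the jig's origin along its x; axes as the jig.
- rail_left: The slippery white plastic rail on the jig's +y side, 84 mm long, 16 mm thick, 18 mm high; origin at the middle of its underside, on the bed; its x axis runs along it.
- rail_right: The like rail on the jig's -y side; origin at the middle of its underside, on the bed; its x axis runs along it.
- clamp: Sliding wooden clamp: block 40 mm along x, 56 mm wide, top 42 mm above the bench. Origin in its middle, on the bed's surface (12 mm above the bench); axes as the jig. It slides along the jig's x only, from 125 mm behind the jig's origin (fully back) to 25 mm ahead of it, against about 6 N of friction, and stays where left, keeping at most about 6 N of pressure on what it was pushed against.
- post (a point): Centre of the top of the clamp's upright wooden post, 24 mm square, 100 mm above the bench; the post stands on the middle of the clamp's block (58 mm of it shows above the block); axes as the jig.
- spindle (a point): Point on the front (+x) face of the clamp's block, 20 mm ahead of the post's axis and 25 mm above the bench, where a screwed spindle carries a slippery white plastic pad, 56 mm wide, 16 mm high, centred at this height. The pad's pressing face lies 22 to 40 mm ahead (+x) of this point: the spindle is set differently every time and this is not reported.
- tower: Bystander: plaster castle tower on a square plinth 60 mm wide, 110 mm high; origin at the centre of its underside.
- tub: Bystander: white plastic tub with a yellow lid, 90 mm in diameter and 90 mm high; origin at the centre of its underside.
- jar: Bystander: white plastic jar with a black lid, 56 mm in diameter and 85 mm high; origin at the centre of its underside.
- spatula: Bystander: spatula with a wooden handle, about 200 mm long, lying on the bench; origin near its middle.
Not all that is in view belongs to the job. Leave any blue or purple look-alike of the cook alone.

How it is judged:
On the way, in this order (a step that is already met when the one before it is completed fails the run):
1. the cook stands upright on the jig's bed, in front of the rails, let go (angle between cook's own z axis and vertical below 0.06 rad and z of cook in the frame of seat between -0.003 and 0.003 m and horizontal distance between cook and seat below 0.08 m and contact force between cook and the fingers below 0.05 N), for 0.2 s.
2. the clamp presses the plinth against both rails at once (contact force between cook and clamp above 2 N and contact force between cook and rail_left above 1 N and contact force between cook and rail_right above 1 N), for 0.2 s.
At the end, for the whole second after the job is handed in: The cook stands upright (within 0.06 rad) on the jig's bed, at rest, its plinth centred within 3 mm of the seat, pressing on each rail with more than 1 N, and the clamp's pad still presses on it with more than 2 N (all of step 2 and horizontal distance between cook and seat below 0.003 m and angle between cook's own z axis and vertical below 0.06 rad and z of cook in the frame of seat between -0.003 and 0.003 m and linear speed of cook below 0.01 m/s); the robot touches nothing.
It fails at once if the clamp squeezes the plaster with more than 25 N (contact force between cook and clamp above 25 N).
It fails at once if the cook is banged against the jig (over 60 N in all) (contact force between cook and jig above 60 N).
It fails at once if the cook tips over (angle between cook's own z axis and vertical above 0.5 rad).
It fails at once if a bystander is moved more than 30 mm (distance of any of tower, tub, jar, spatula from where it was at the start of the episode above 0.03 m).
It also fails if it takes over 72 s, if anything falls off the work surface, if the arm or the gripper's body presses on something with over 40 N, if the wrist force passes 120 N, or if a joint passes its speed limit or range.

## Working session

There is one attempt and no reset: what is moved stays moved. The work goes in short steps, each a Python script; the robot and the scene stay as the last script left them, time stands still between calls to the robot, and variables do not carry over. Pictures are saved under pics/ and viewed, at most 10 in all, crops included, and the job is handed in when it is done.

```bash
mkdir -p pics; cat > h.py <<'E'
from bench import *
import numpy as np, cv2
def world(im,u,v,z=None):
    K=np.array(im["camera_matrix"]);k=im["k1"];V=np.array(im["view"])
    d=np.array([(u-K[0,2])/K[0,0],(v-K[1,2])/K[1,1]]);s=d.copy()
    for _ in range(20): s=d/(1+k*(s@s))
    C=np.linalg.inv(V);ray=C[:3,:3]@np.array([s[0],-s[1],-1]);o=C[:3,3]
    t=im["depth"][int(round(v)),int(round(u))] if z is None else (z-o[2])/ray[2]
    return o+t*ray
def snap(n):
    im=get_image(n);return im
E
python3 - <<'E'
from h import *
for n in("scene","top"):
    im=get_image(n);cv2.imwrite(f"pics/{n}0.png",im["frame"])
    np.savez(f"pics/{n}0.npz",**im)
    print(np.linalg.inv(im["view"])[:3,3])
print(state()["time"])
E
```

```text
[1.49015304 0.3007687  1.23824747]
[0.42493542 0.04093524 1.02085988]
0.1
```

View pics/scene0.png

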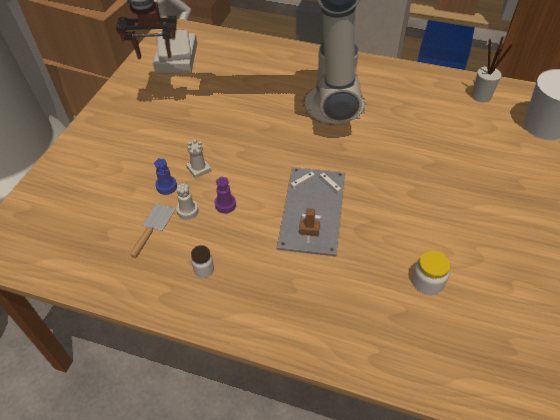

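View pics/top0.png

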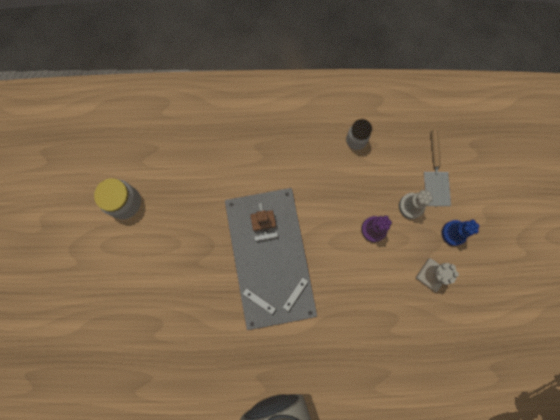

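Candidates for the cook: white figure on a round plinth at scene (186,203) / top (411,206); white figure on a square plinth at scene (198,158) / top (437,273), which is the tower; blue at top (456,233) and purple at top (375,230), which are look-alikes. The first fits. I'll confirm it, and the jig, in enlarged crops.

```bash
python3 - <<'E'
import numpy as np,cv2
t=np.load("pics/top0.npz")["frame"]
cv2.imwrite("pics/c1.png",cv2.resize(t[170:290,350:500],None,fx=5,fy=5,interpolation=cv2.INTER_CUBIC))
cv2.imwrite("pics/c2.png",cv2.resize(t[185:335,215:330],None,fx=4,fy=4,interpolation=cv2.INTER_CUBIC))
E
```

```text
(no output)
```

View pics/c1.png

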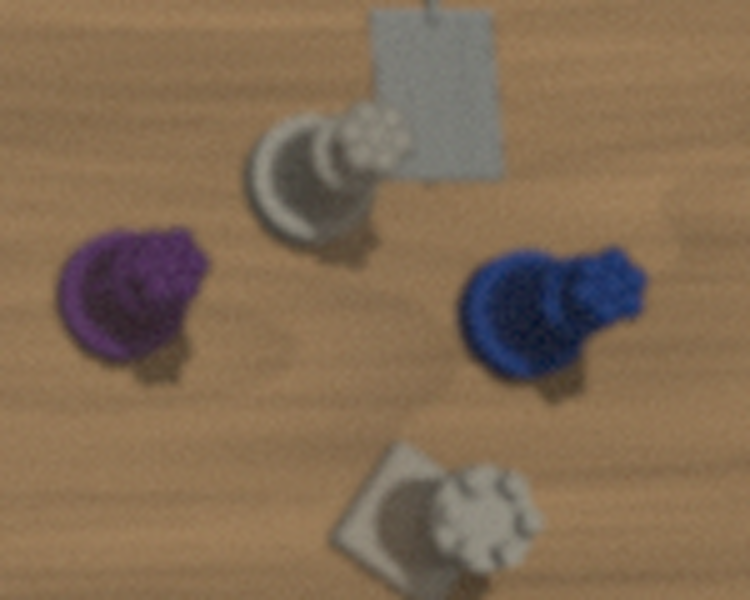

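View pics/c2.png

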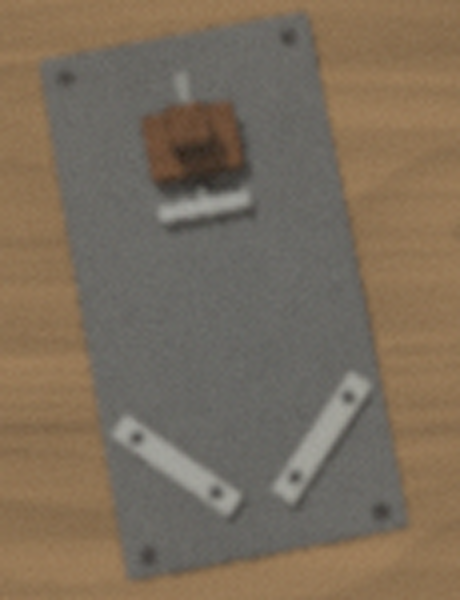

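The round-plinth white figure with a puffy hat, plinth centre at crop (313,178), is the cook; the square-plinth one at (405,520) is the tower. Jig corners in the second crop: (42,62), (307,12), (410,525), (130,578). Pad at about (205,207), post top at about (200,148).

```bash
cat > m.py <<'E'
from h import *
L=lambda n:dict(np.load(f"pics/{n}0.npz"))
T=L("top");S=L("scene")
f=lambda x,y,z:world(T,215+(x+.5)/4-.5,185+(y+.5)/4-.5,z)[:2]
c=[f(*p,.012) for p in((42,62),(307,12),(410,525),(130,578))]
print("sides",[np.linalg.norm(c[i]-c[(i+1)%4]).round(4) for i in range(4)])
ax=(c[3]+c[2]-c[0]-c[1]);ax/=np.linalg.norm(ax)
ce=sum(c)/4; jo=ce+.010*ax; seat=jo+.075*ax
print("ax",ax,np.degrees(np.arctan2(ax[1],ax[0])),"jo",jo,"seat",seat)
n=np.array([-ax[1],ax[0]])
J=lambda p:np.array([(p-jo)@ax,(p-jo)@n])
print("rail ends",*[J(f(*p,.030)).round(4) for p in((123,412),(113,433),(245,498),(232,520),(358,370),(374,384),(273,490),(292,505))])
print("post",J(f(200,148,.1)),"pad front L,R",J(f(160,218,.033)),J(f(253,204,.033)))
print("cook plinth",world(T,350+313.5/5-.5,170+178.5/5-.5,.022),"hat",world(T,350+375.5/5-.5,170+138.5/5-.5,.11))
def cloud(im,u0,u1,v0,v1):
    return np.array([world(im,u,v) for v in range(v0,v1) for u in range(u0,u1) if im["depth"][v,u]>0])
import scipy.optimize as so
for nm,P in(("top",cloud(T,395,440,185,225)),("scene",cloud(S,172,202,180,222))):
  for a,b,r in((.004,.0195,.032),(.038,.076,.02)):
    m=(P[:,2]>a)&(P[:,2]<b)
    Q=P[m][:,:2]; Q=Q[np.linalg.norm(Q-np.median(Q,0),axis=1)<.045]
    if len(Q)<8: print(nm,a,len(Q));continue
    s=so.least_squares(lambda x:np.hypot(*(Q-x).T)-r,Q.mean(0)+.01*(Q.mean(0)-np.linalg.inv((T if nm=="top" else S)["view"])[:2,3])/.5,loss="soft_l1",f_scale=.003)
    print(nm,a,len(Q),s.x,np.abs(s.fun).mean())
E
python3 m.py
```

```text
sides [np.float64(0.1671), np.float64(0.3175), np.float64(0.1681), np.float64(0.3157)]
ax [-0.9857434  -0.16825558] -170.3135896534427 jo [0.49197809 0.06148805] seat [0.41804734 0.04886888]
rail ends [ 0.0519 -0.0697] [ 0.0628 -0.0775] [ 0.114  -0.0086] [ 0.1249 -0.0184] [0.0537 0.0704] [0.0635 0.0781] [0.1125 0.0083] [0.1231 0.0175]
post [-0.08230135  0.00336116] pad front L,R [-0.05628135 -0.02801449] [-0.05422536  0.02790285]
cook plinth [ 0.62058805 -0.29044638  0.022     ] hat [ 0.62138563 -0.29154068  0.11      ]
top 0.004 75 [ 0.6231372  -0.29269656] 0.0019890207379493446
top 0.038 105 [ 0.62308537 -0.2928851 ] 0.0005140200090981464
scene 0.004 115 [ 0.62020391 -0.29556528] 0.004082093009753406
scene 0.038 119 [ 0.61991079 -0.2938906 ] 0.001569313247563848
```

```bash
cat >> m.py <<'E'
print("---")
for nm,P in(("top",cloud(T,245,285,200,245)),("scene",cloud(S,295,328,200,240))):
    for a,b in((.09,.11),(.036,.046),(.026,.036)):
        Q=P[(P[:,2]>a)&(P[:,2]<b)]
        if len(Q): q=np.array([J(p[:2]) for p in Q]);print(nm,a,len(q),np.percentile(q,[5,50,95],axis=0).round(4).tolist())
q0=np.array([0,1,0,0.])
from scipy.spatial.transform import Rotation as R
def down(a): # tool y axis along angle a
    y=np.array([np.cos(a),np.sin(a),0]);z=np.array([0,0,-1.]);x=np.cross(y,z)
    q=R.from_matrix(np.c_[x,y,z]).as_quat();return q[[3,0,1,2]]
print(state()["ee_rot"])
for nm,p,z in(("cook",(.6215,-.2925),.049),("place",jo+.035*ax,.061),("post",jo-.14*ax,.068)):
  for d in range(-90,90,30):
    j=inverse_kinematics([*p,z],down(np.radians(d)).tolist());print(nm,d,None if j is None else np.round(j,2))
E
python3 m.py|sed -n '/---/,$p'
```

```text
---
top 0.09 115 [[-0.1088, -0.0116], [-0.0976, -0.0007], [-0.0869, 0.0097]]
top 0.036 260 [[-0.1155, -0.0269], [-0.0938, 0.001], [-0.0792, 0.0251]]
top 0.026 145 [[-0.0787, -0.0262], [-0.0613, -0.002], [-0.0547, 0.0233]]
scene 0.09 72 [[-0.1101, -0.0106], [-0.1013, 0.0], [-0.0865, 0.0103]]
scene 0.036 157 [[-0.118, -0.0262], [-0.1065, -0.0019], [-0.0798, 0.0263]]
scene 0.026 79 [[-0.1185, -0.0272], [-0.1119, -0.0104], [-0.0545, 0.0251]]
[-8.78363990e-04  9.83135622e-01  1.82875823e-01 -1.04654382e-04]
cook -90 [-0.49  0.36  1.24 -0.    1.54  1.08]
cook -60 [-0.49  0.36  1.24 -0.    1.54  0.56]
cook -30 [-0.49  0.36  1.24 -0.    1.54  0.03]
cook 0 [-0.49  0.36  1.24 -0.    1.54 -0.49]
cook 30 [-0.49  0.36  1.24 -0.    1.54 -1.01]
cook 60 [-0.49  0.36  1.24 -0.    1.54 -1.54]
place -90 [ 0.05 -0.26  1.86 -0.    1.54  1.62]
place -60 [ 0.05 -0.26  1.86 -0.    1.54  1.09]
place -30 [ 0.05 -0.26  1.86 -0.    1.54  0.57]
place 0 [ 0.05 -0.26  1.86 -0.    1.54  0.05]
place 30 [ 0.05 -0.26  1.86 -0.    1.54 -0.48]
place 60 [ 0.05 -0.26  1.86 -0.    1.54 -1.  ]
post -90 [ 0.08  0.21  1.38 -0.    1.54  1.65]
post -60 [ 0.08  0.21  1.38 -0.    1.54  1.13]
post -30 [ 0.08  0.21  1.38 -0.    1.54  0.6 ]
post 0 [ 0.08  0.21  1.38 -0.    1.54  0.08]
post 30 [ 0.08  0.21  1.38 -0.    1.54 -0.44]
post 60 [ 0.08  0.21  1.38 -0.    1.54 -0.97]
```

```bash
cat >> h.py <<'E'
from scipy.spatial.transform import Rotation as R
ax=np.array([-.98574,-.16826]);n=np.array([-ax[1],ax[0]]);jo=np.array([.49198,.06149])
def down(a):
    y=np.array([np.cos(a),np.sin(a),0]);z=np.array([0,0,-1.]);x=np.cross(y,z)
    return R.from_matrix(np.c_[x,y,z]).as_quat()[[3,0,1,2]].tolist()
def jig(x,y,z): return [*(jo+x*ax+y*n),z]
def st():
    s=state();print(round(s["time"],2),np.round(s["ee_pos"],4),np.round(s["ft_force"],2),round(s["finger_gap"],4),s["finger_force"])
E
python3 - <<'E'
from h import *
c=[.6215,-.2925]
move_to([*c,.24],down(0)); st()
move_l([*c,.049],.12); st()
close(); st()
move_l([*c,.069],.05); st()
move_l([*c,.22],.15); hold(.2); st()
im=get_image("scene");cv2.imwrite("pics/s1.png",cv2.resize(im["frame"][90:290,100:380],None,fx=2.5,fy=2.5))
E
```

```text
1.87 [ 0.6208 -0.2937  0.2401] [ 0.4  -0.53  0.67] 0.0883 0.0
3.61 [ 0.622  -0.2928  0.0502] [0.36 0.48 0.07] 0.0875 0.0
4.41 [ 0.6214 -0.2925  0.0489] [-1.1  -0.4  -0.92] 0.0395 29.99908326426521
4.96 [ 0.6217 -0.2926  0.0694] [-0.18  0.16 -3.29] 0.0392 29.998303265310824
6.32 [ 0.6212 -0.2923  0.2187] [-0.43  0.11 -2.5 ] 0.0398 29.998210676712915
```

View pics/s1.png

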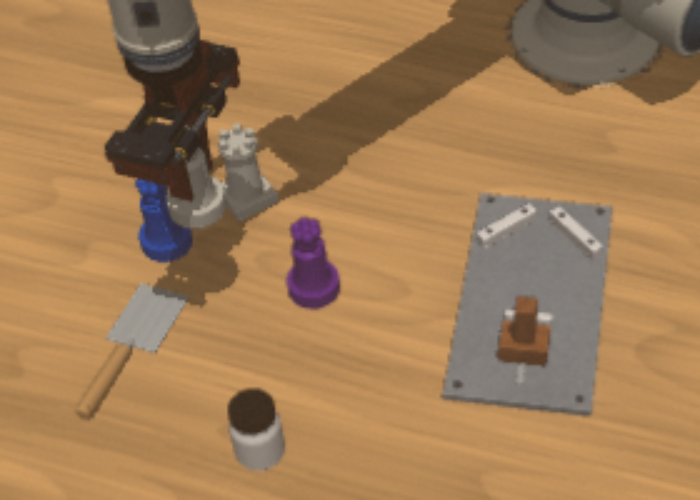

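The picture shows the cook hanging upright in the fingers (crop 197,200) with the bystanders untouched. Next I'll place it at jig x = 35 mm.

```bash
python3 - <<'E'
from h import *
a=np.arctan2(-ax[1],-ax[0])
move_to(jig(.035,0,.22),down(a)); st()
move_l(jig(.035,0,.085),.12); hold(.3); st()
f=lambda:np.mean([(hold(.03),state()["ft_force"][2])[1] for _ in range(4)])
f0=f(); z=.068
move_l(jig(.035,0,z),.03)
while z>.058:
    z-=.0005; move_l(jig(.035,0,z),.02); d=f()-f0
    if d>1.5: break
print("z",z,"df",d); st()
gripper_open(); hold(.3); st()
move_l(jig(.035,0,.20),.12); st()
im=get_image("top");cv2.imwrite("pics/t2.png",cv2.resize(im["frame"][185:335,205:340],None,fx=4,fy=4,interpolation=cv2.INTER_CUBIC))
E
```

```text
7.8 [0.458  0.055  0.2202] [-0.63 -0.52 -1.92] 0.0393 29.998287580674514
9.38 [0.4577 0.0556 0.0854] [ 0.01  0.17 -2.52] 0.0393 29.99825495062396
z 0.0605 df 3.62663074015901
15.97 [0.4576 0.0556 0.0609] [-1.8  -0.56  1.64] 0.0393 29.99953025020659
17.16 [0.4575 0.0556 0.0605] [ 0.47 -0.01  0.06] 0.0876 0.0
18.47 [0.4571 0.0556 0.1989] [ 0.87  0.24 -0.01] 0.0877 0.0
```

```bash
python3 - <<'E'
from h import *
a=np.arctan2(n[1],n[0]); a=a-np.pi if a>np.pi/2 else a+np.pi if a<-np.pi/2 else a
print(inverse_kinematics(jig(-.14,0,.2),down(a)))
move_l(jig(-.14,0,.2),.2); move_to(jig(-.14,0,.2),down(a)); close(); st()
A=get_image("scene")["frame"][140:270,260:370];B=get_image("top")["frame"][180:335,200:340]
r=lambda i:cv2.resize(i,(400,int(400*i.shape[0]/i.shape[1])),interpolation=cv2.INTER_CUBIC)[:440]
A,B=r(A),r(B);h=min(len(A),len(B));cv2.imwrite("pics/ab.png",np.hstack([A[:h],B[:h]]))
E
```

```text
[ 8.06765371e-02  1.84145438e-01  1.18337666e+00 -4.44089210e-16
  1.77407055e+00  1.48240818e+00]
22.28 [0.63   0.085  0.1999] [-0.49 -0.4  -0.26] 0.0003 0.0
```

View pics/ab.png

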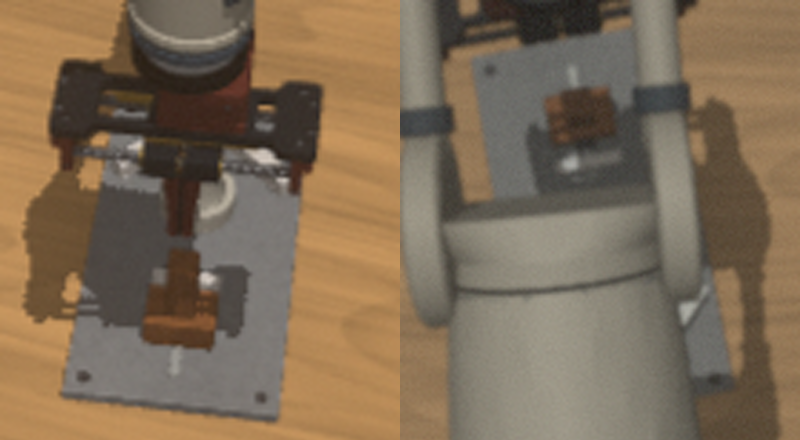

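The cook stands upright on the bed in front of the rails (plinth at left crop 215,205) and the clamp is still back. Now I'll push the post from behind.

```bash
python3 - <<'E'
from h import *
Z=.066
move_l(jig(-.14,0,Z),.1); hold(.2)
F=lambda k=3:np.mean([(hold(.02),-np.array(state()["ft_force"])[:2]@ax)[1] for _ in range(k)])
f0=F(6); print("f0",f0); st()
log=[]
x=-.14
while x<-.064:
    x+=.008; move_l(jig(x,0,Z),.04); d=F(2)-f0; log.append((round(x,4),round(d,1)))
    if d>14: break
while x<-.034 and d<14:
    x+=.005; move_l(jig(x,0,Z),.025); d=F(2)-f0; log.append((round(x,4),round(d,1)))
print(log); st()
E
```

```text
f0 -0.03080373866635396
24.18 [0.6301 0.085  0.0663] [-0.27 -0.62  0.96] 0.0007 0.0
[(-0.132, np.float64(0.1)), (-0.124, np.float64(0.2)), (-0.116, np.float64(2.5)), (-0.108, np.float64(2.6)), (-0.1, np.float64(2.6)), (-0.092, np.float64(2.2)), (-0.084, np.float64(3.1)), (-0.076, np.float64(2.7)), (-0.068, np.float64(2.7)), (-0.06, np.float64(3.9)), (-0.055, np.float64(5.7)), (-0.05, np.float64(5.0)), (-0.045, np.float64(4.6)), (-0.04, np.float64(5.3)), (-0.035, np.float64(5.0)), (-0.03, np.float64(4.9))]
30.31 [0.5216 0.0666 0.066 ] [ 4.58  2.14 -1.5 ] 0.0003 2.3799711791798472
```

```bash
python3 - <<'E'
from h import *
Z=.066; x=-.030; log=[]
F=lambda k=3:np.mean([(hold(.02),-np.array(state()["ft_force"])[:2]@ax)[1] for _ in range(k)])
while x<-.005:
    x+=.0005; move_l(jig(x,0,Z),.02); d=F(3); log.append((round(x,4),round(float(d),1)))
    if d>13: break
    if state()["time"]>55: break
print(log); st()
E
```

```text
[(-0.0295, 6.4), (-0.029, 6.4), (-0.0285, 6.6), (-0.028, 7.2), (-0.0275, 6.5), (-0.027, 6.7), (-0.0265, 6.4), (-0.026, 7.0), (-0.0255, 6.7), (-0.025, 6.9), (-0.0245, 6.6), (-0.024, 7.7), (-0.0235, 8.3), (-0.023, 8.4), (-0.0225, 8.5), (-0.022, 10.3), (-0.0215, 13.3)]
35.41 [0.515  0.0655 0.0661] [13.32  3.68 -6.6 ] 0.0002 6.513759045678853
```

```bash
python3 - <<'E'
from h import *
Z=.066
move_l(jig(-.0211,0,Z),.02); hold(.4); st()
move_l(jig(-.05,0,Z),.05); st()
move_l(jig(-.05,0,.22),.15); move_to([.40,-.30,.30],down(0)); hold(.2); st()
A=get_image("scene");B=get_image("top")
np.savez("pics/scene0.npz",**A);np.savez("pics/top0.npz",**B)
A=A["frame"][150:260,270:360];B=B["frame"][180:335,205:335]
r=lambda i:cv2.resize(i,(400,int(400*i.shape[0]/i.shape[1])),interpolation=cv2.INTER_CUBIC)[:480]
A,B=r(A),r(B);h=min(len(A),len(B));cv2.imwrite("pics/ab2.png",np.hstack([A[:h],B[:h]]))
E
```

```text
36.06 [0.5149 0.0655 0.0661] [14.34  3.4  -7.35] 0.0005 7.441542819142342
36.78 [0.5411 0.0699 0.0658] [0.69 0.81 0.17] 0.0004 0.0
40.04 [ 0.4003 -0.2996  0.2999] [-0.13  0.94 -0.43] 0.0004 0.0
```

View pics/ab2.png

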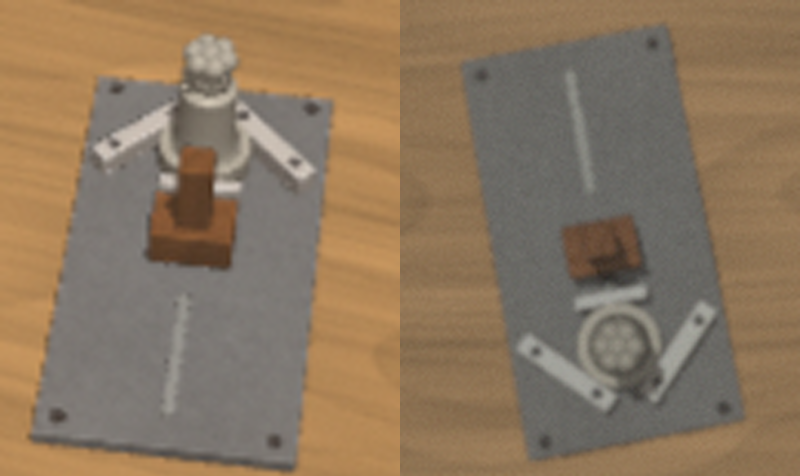

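```bash
python3 - <<'E'
from h import *
import scipy.optimize as so
seat=jo+.075*ax
J=lambda p:np.array([(p-seat)@ax,(p-seat)@n])
for nm,(u0,u1,v0,v1) in(("top",(255,300,270,315)),("scene",(300,330,155,200))):
    im=dict(np.load(f"pics/{nm}0.npz"))
    P=np.array([world(im,u,v) for v in range(v0,v1) for u in range(u0,u1) if im["depth"][v,u]>0])
    cam=np.linalg.inv(im["view"])[:2,3]
    for a,b,r in((.032,.0395,None),(.05,.088,.02),(.105,.13,None)):
        Q=P[(P[:,2]>a)&(P[:,2]<b)][:,:2];Q=Q[np.linalg.norm(Q-seat,axis=1)<.045]
        if len(Q)<5: print(nm,a,len(Q));continue
        if r: c=so.least_squares(lambda x:np.hypot(*(Q-x).T)-r,seat,loss="soft_l1",f_scale=.002).x
        else: c=np.array(cv2.minEnclosingCircle((Q*1000).astype(np.float32))[0])/1000
        print(nm,a,len(Q),J(c).round(4))
im=dict(np.load("pics/top0.npz"))
cv2.imwrite("pics/v.png",cv2.resize(im["frame"][265:325,235:315],None,fx=10,fy=10,interpolation=cv2.INTER_CUBIC))
E
```

```text
top 0.032 299 [-0.0009  0.0003]
top 0.05 8 [ 0.0005 -0.0012]
top 0.105 224 [ 0.     -0.0013]
scene 0.032 89 [-0.0004  0.0002]
scene 0.05 114 [ 0.0015 -0.0004]
scene 0.105 104 [-0.0004  0.0017]
```

View pics/v.png

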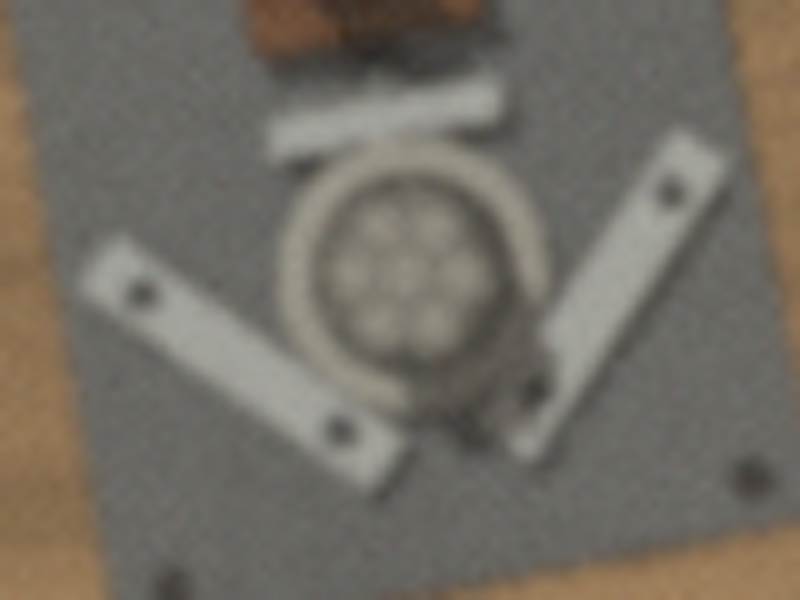

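The plinth (crop centre 415,275) touches the pad and both rails. It measures within about 1 mm of the seat and upright, and the robot is clear, so I'm handing in.

```bash
python3 -c "
from bench import *
print(job_done())"
```

```text
the job is handed in; nothing more can be done
None
```

The cook is clamped upright against both rails, within about 1 mm of the seat by camera, with the arm clear; I handed the job in just after 40 s on the robot's clock, and no verdict was returned.

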